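# Load the UV decontamination box and start it

### The job

Swing the lid of the white UV box up past its balance point so that it stays open on its own, and put every loose hand tool lying on the bench to the left (the marker pens, the forceps and the film carton, as many as are there today) inside the chamber. Then lower the lid gently all the way shut by its bar, without letting it drop, and only then push the start lever right over to the back. Leave the dish, the rack and the cooling block where they are.

Things in the scene. Friction and masses are not known exactly. Their poses are not given: they have to be found in the camera images.
- uv_box: UV decontamination box, white, fixed to the bench, set at some yaw. Origin on the bench under the centre of the chamber, its x away from its front (front, with the lid's bar, at -x), y to its left, z up. Chamber outside 165 (x) x 260 (y), rim 68 mm above the bench; walls 8 mm, so inside 149 (x) x 244 (y); inner floor 12 mm above the bench, 56 mm deep. A grey console 52 mm wide and 52 mm high, 120 mm long in x, stands against its right (-y) side and carries the start lever
- uv_floor (a point): centre of the inner floor of the chamber (12 mm above the bench); axes as the box
- uv_hinge (a point): middle of the lid's hinge line, on the far (+x) rim, 70 mm above the bench; the hinge line runs along the box's y
- lid_bar (a point): middle of the steel handle bar on the lid: a round bar 12 mm thick, 110 mm long, parallel to the hinge line, held by two arms at its ends 38 mm beyond the lid's front edge (32 mm clear gap), 203 mm from the hinge line and, with the lid closed, 76 mm above the bench. It may turn between the fingers as the lid swings. The point moves with the lid
- uv_lid (a joint): angle of the lid (grey slab 165 x 260 x 12 mm, 0.35 kg): 0 closed on the rim, grows as it swings up and back, stop at 1.75. It is plain: below about 1.5 rad it falls shut when let go, beyond that it falls on to its stop and stays open
- start_lever (a joint): start lever on the console: 0 to 1.0 rad; near 0 (off) it leans to the box's front (-x), at 1.0 (on) to the back (+x); stays where it is left, light to push
- start_lever_tip (a point): centre of the 26 mm ball at the tip of the start lever, 60 mm from its pivot, about 127 mm above the bench when off; the lever stands on a 25 mm high block on the console; moves with it
- film_box_mid (a point): white and blue carton of sealing film lying flat, 50 x 135 x 50 mm (x, y, z), 0.08 to 0.15 kg; the point is its centre, half-way up; long axis along its own y; may be absent (None)
- forceps_mid (a point): steel forceps lying flat, 16 x 126 x 8 mm (x, y, z); the point is their centre, half-way up (4 mm above what they lie on); long axis along their own y; may be absent (None)
- marker_black_mid (a point): a marker pen lying flat, with a black cap, its box-like body 12 x 132 x 12 mm (x, y, z); the point is its centre, half-way up; long axis along its own y; does not roll; may be absent (None)
- marker_green_mid (a point): a marker pen lying flat, green, shorter and thicker, its box-like body 12 x 105 x 13 mm (x, y, z); the point is its centre, half-way up; long axis along its own y; does not roll; may be absent (None)
- marker_red_mid (a point): a marker pen lying flat, with a red cap, its box-like body 12 x 132 x 12 mm (x, y, z); the point is its centre, half-way up; long axis along its own y; does not roll; may be absent (None)
- petri_dish: petri dish, 90 mm across, 15 mm high, to be left alone; origin under its centre
- well_rack: low white rack of wells, 86 x 125 x 22 mm, to be left alone; origin under its centre
- cooler: pink cooling block on a white base, 94 x 132 x 54 mm, to be left alone; origin under its centre

How it is judged:
By the outcome, as a careful person would: the job done as asked, in the order asked, and still so for the second after the job is handed in, with the robot touching nothing.
Of the_film_box, the_forceps, the_marker_black, the_marker_green, the_marker_red only 3 to 5 are there at a start; the rules pass over those that are not, and their reading is None.
At some moment in a run one of the_film_box, the_forceps, the_marker_black, the_marker_green, the_marker_red may be knocked a few centimetres aside while the robot is not near it.
It also fails if it takes over 210 s, if anything falls off the work surface, if the arm or the gripper's body presses on something with over 40 N, if the wrist force passes 120 N, or if a joint passes its speed limit or range.

### The arm

A 6-joint arm with a two-finger parallel gripper is mounted at the origin on a cart in front of the work surface, level with it; the furniture and walls round the work are solid. World frame = base frame: x ahead of the robot, y to its left, z up, the work surface at z = 0. Lengths are in m, angles in rad, forces in N, time in s.
With the tool pointing down it reaches from about 0.4 to 0.825 m from the base axis. Payload 7 kg.
Tool frame: the origin (TCP) lies on the mounting face of the last link; the fingertips stand 173 mm ahead of it and the grasp point (between the pads) lies bot.tcp_to_grasp ahead of it (bot.tcp_to_grasp is the distance from the TCP to the grasp point, in m); z points along the fingers, y is the line along which they close (so a half turn about z gives the same grasp; the last joint's range is limited). The gripper opens to 85 mm and grips with 20 to 120 N. Pads are 22 mm wide; open, the fingers measure 114 mm over their backs; the gripper's body (76 mm by 85 mm) begins 54 mm behind the grasp point. The pads swing forward as they close: fully open they stand 13 mm farther back than shut.
Start: joints at [1.605, 0.359, 0.012, 0, -1.224, -0.288], TCP at [0.169, 0.653, 0.405] pointing down, gripper open.
Joint ranges: [-3.07, 3.07], [-1.43, 2.12], [-1.02, 1.25], [-3.03, 1.67], [-3.05, -0], [-3.03, 3.03]. Speed limits (rad/s): [2.39, 2.39, 3.01, 3.14, 3.14, 3.14].

### API

Orientations are given as a unit quaternion [w, x, y, z].
In Python, from workcell import status, imaging, ticket, bot gives the robot as it stands. The module is installed in compiled form; this text tells all that it offers.
- The arm moves only by the tool carry_out, never from a script. Its argument "rows" is a list that holds one entry, the list of rows, each a list of 4 numbers: the shift along the world's x, y, z in mm, then the turn about the world's z in rad. A call has 1 to 20 rows; each row shifts and turns the commanded pose from where the row before left it; what a row does not reach is not made up. A row lasts 1/10 s, in which the tool goes at most 50 mm and 8.59 degrees, less where a joint would pass 70% of its speed; a pose out of reach is approached as far as the arm can. A call with a gripper value outside its range is refused whole. "fingers" is the closure, from 0 (fully open) to 1 (shut), set as the call begins (left out, the last holds). The fingers move at their own pace and stop on an object; "newtons" is the grip in N (left out, the last holds). Time passes only in rows, so rows that do not move let the fingers close. It gives the time, the measured TCP pose, the force, the opening and the grip force at its end, in the units of the state.
- status.sense(): the state, without advancing time (a new reading comes with each control period).
- imaging.snapshot(name): name is "scene" or "side" or "wrist"; returns the picture (384x512x3 uint8, blue, green, red); there is no depth.
- imaging.camera_params(name): a dict with "mtx" (3x3 intrinsics, pixels), "D" ([k1, k2, p1, p2, k3] as OpenCV has them; the pictures are not rectified), "R" (3x3) and "t" (3): a world point X has camera coordinates R X + t; the wrist camera has in their place "tool_from_camera" (4x4, takes a point from camera to tool coordinates, whose origin is the TCP and whose axes are the flange's). Camera axes: x right, y down, z forward; pixel columns grow to the right and rows downward; lengths in m; the calibration is good to about 2 mm. A picture is of the moment at which its call begins: read the wrist's pose just before it. camera_params takes no time and is no camera call.
- ticket.sign_off(): hands the job in; it is judged then, once.
The state is a dict: "clock": time; "joint_positions": joint angles; "joint_vel": joint speeds; "joint_torque": joint torques, N m; "tool_pos": TCP position; "eef_rot": TCP orientation; "force": force on the tool from outside, world axes, zero at the start; "torque": the same for the moment, N m; "gripper_width": opening from 0.0 (shut) to 1.0 (fully open); "grasp_force": force on a finger pad.
Only numpy, scipy, OpenCV 4.12 (cv2) and the standard library are available. Lean on these libraries where they do the work, as an engineer would, in place of code of your own. Each camera call takes 0.05 s, during which the arm holds its last target. There are 200 camera calls.

## Working session

There is one attempt and no reset: what is moved stays moved. The work goes in short steps, Python scripts to look and compute and a tool call to move; the robot and the scene stay as the last step left them, time stands still between calls to the robot, and variables do not carry over. Pictures are saved under pics/ and viewed, at most 14 in all, crops included, and the job is handed in when it is done.

Besides the shell and the picture viewer there is one more tool, called after "Call:" as name(argument=value, ...), one argument or row to a line, values as JSON. carry_out: Moves the arm, as the interface text tells. Its arguments: {"type":"object","properties":{"rows":{"type":"array","items":{"type":"array","items":{"type":"array","items":{"type":"number"}}}},"fingers":{"type":"number"},"newtons":{"type":"number"}},"required":["rows"]}

```bash
mkdir -p pics; ls
python3 - <<'E'
from workcell import status, imaging, ticket, bot
import cv2,numpy as np
s=status.sense(); print(s); print(bot.tcp_to_grasp)
for n in("scene","side","wrist"):
    cv2.imwrite(f"pics/{n}0.png",imaging.snapshot(n)); p=imaging.camera_params(n)
    if 'R' in p: print(n,(-p['R'].T@p['t']).round(3),p['R'].round(3).tolist(),p['mtx'].round(1).tolist(),p['D'])
    else: print(p)
a=[cv2.imread(f"pics/{n}0.png") for n in("scene","side","wrist")]
E
```

```text
pics
{'clock': 0.0, 'joint_positions': array([ 1.60507943e+00,  3.59363163e-01,  1.10680085e-02, -3.86697407e-04,
       -1.22408475e+00, -2.88105726e-01]), 'joint_vel': array([ 0.00016196, -0.00082588, -0.00043894, -0.00149485,  0.00010971,
        0.00055737]), 'joint_torque': array([ 1.01161004e-03, -5.83324993e+01,  2.93416733e+01,  6.93655059e+00,
       -6.08857517e-03, -9.70216718e-06]), 'tool_pos': array([0.1694381 , 0.65318282, 0.40377618]), 'eef_rot': array([ 8.10699888e-04,  9.91948899e-01, -1.26636177e-01, -5.23550655e-05]), 'force': array([ 0.51957441, -0.14424425,  0.06509863]), 'torque': array([ 0.02868084,  0.02339639, -0.02671656]), 'grasp_force': 0.0, 'gripper_width': 0.9993513731683433}
0.1547
scene [-0.492  0.614  0.654] [[-0.499, -0.866, 0.02], [-0.388, 0.203, -0.899], [0.775, -0.456, -0.437]] [[402.5, 0.0, 250.7], [0.0, 402.5, 190.0], [0.0, 0.0, 1.0]] [-0.06160248  0.          0.          0.          0.        ]
side [-0.756  0.623  0.949] [[-0.436, -0.9, -0.015], [-0.467, 0.24, -0.851], [0.77, -0.364, -0.524]] [[412.9, 0.0, 259.7], [0.0, 412.9, 194.3], [0.0, 0.0, 1.0]] [-0.15181978  0.          0.          0.          0.        ]
{'mtx': array([[288.2462182 ,   0.        , 258.23858123],
       [  0.        , 288.2462182 , 191.41501991],
       [  0.        ,   0.        ,   1.        ]]), 'D': array([-0.03499287,  0.        ,  0.        ,  0.        ,  0.        ]), 'tool_from_camera': array([[ 3.84069694e-04, -9.54754725e-01, -2.97394128e-01,
         7.59520216e-02],
       [ 9.99999526e-01,  1.00607903e-04,  9.68457728e-04,
         1.77308857e-03],
       [-8.94719393e-04, -2.97394359e-01,  9.54754311e-01,
         3.07997143e-02],
       [ 0.00000000e+00,  0.00000000e+00,  0.00000000e+00,
         1.00000000e+00]])}
```

View pics/scene0.png

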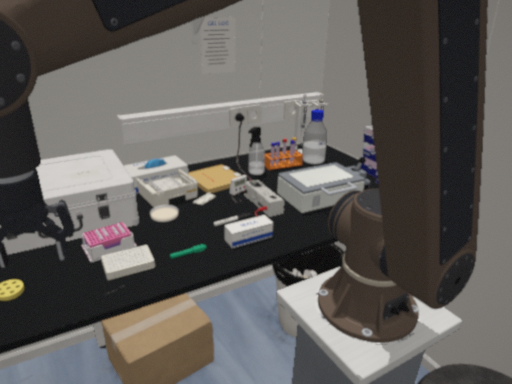

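View pics/side0.png

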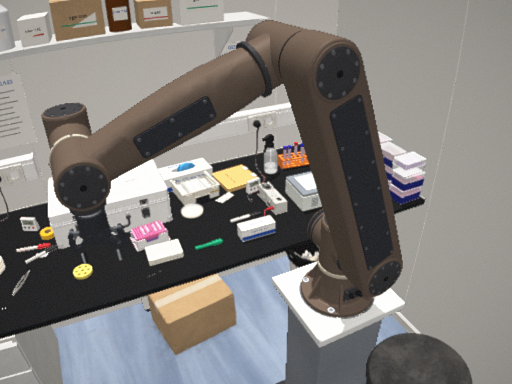

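Run:
```python
import cv2,numpy as np
a=cv2.imread("pics/scene0.png");b=cv2.imread("pics/side0.png");c=cv2.imread("pics/wrist0.png")
x=cv2.resize(a[140:280,160:400],(800,467),interpolation=cv2.INTER_CUBIC)
cv2.imwrite("pics/sceneA.png",x)
y=cv2.resize(b[150:310,0:300],(800,427),interpolation=cv2.INTER_CUBIC)
cv2.imwrite("pics/sideA.png",y)
```

```text
(no output)
```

View pics/sceneA.png

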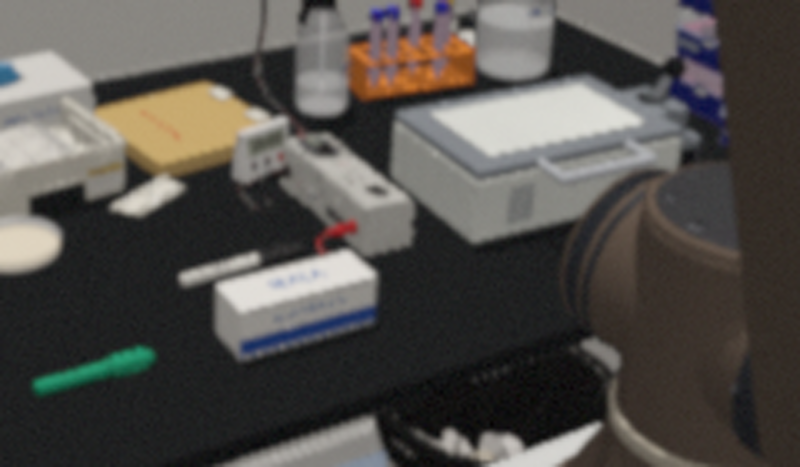

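View pics/wrist0.png

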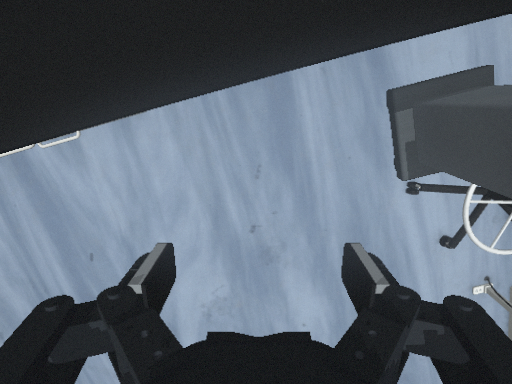

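View pics/sideA.png

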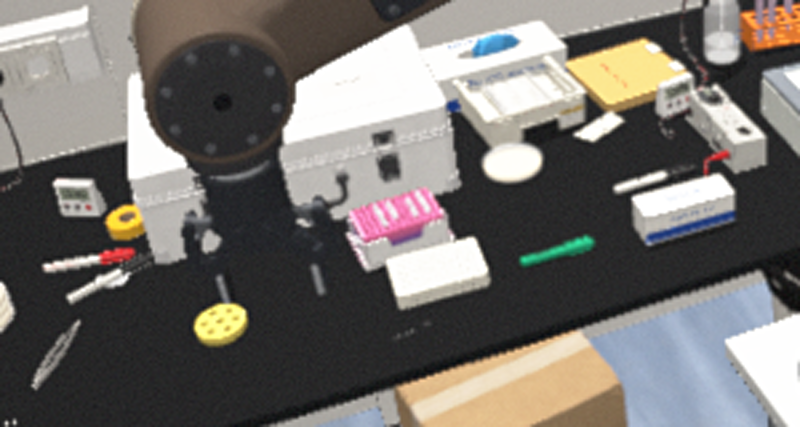

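```bash
cat > h.py <<'E'
from workcell import status, imaging, ticket, bot
import cv2,numpy as np
from scipy.spatial.transform import Rotation as Rn
def cam(n,s=None):
    p=imaging.camera_params(n)
    if 'R' in p: return p['mtx'],p['D'],p['R'],p['t']
    s=s or status.sense(); q=s['eef_rot']; R=Rn.from_quat([q[1],q[2],q[3],q[0]]).as_matrix()
    T=p['tool_from_camera']; Rc=R@T[:3,:3]; c=R@T[:3,3]+s['tool_pos']
    return p['mtx'],p['D'],Rc.T,-Rc.T@c
def plane(c,px,z):
    K,D,R,t=c; u=cv2.undistortPoints(np.float64(px).reshape(-1,1,2),K,D)[:,0]
    d=np.c_[u,np.ones(len(u))]@R; o=-R.T@t
    return o+d*((z-o[2])/d[:,2])[:,None]
def proj(c,X):
    K,D,R,t=c; return cv2.projectPoints(np.float64(X).reshape(-1,1,3),cv2.Rodrigues(R)[0],t,K,D)[0][:,0]
E
python3 - <<'E'
from h import *
S=cam("side"); C=cam("scene")
sp=lambda x,y:(x*240/800+160-.3,y*240/800+140-.3)
sd=lambda x,y:(x*300/800-.3,y*300/800+150-.3)
P={'grnA':sd(523,262),'grnB':sd(592,242),'blkA':sd(616,188),'blkB':sd(690,170),'redwire':sd(705,172),'redwire2':sd(728,156),'redA':sd(45,268),'redB':sd(132,255),'wht2A':sd(70,298),'wht2B':sd(148,258),'forA':sd(35,385),'forB':sd(78,322),'filmnear':sd(645,240),'filmR':sd(735,220),'rack':sd(440,290),'strip':sd(760,165)}
for k,v in P.items(): print(k,np.round(v),plane(S,v,.006)[0].round(3))
P={'grnA':sp(37,388),'grnB':sp(152,355),'blkA':sp(182,282),'blkB':sp(305,245),'redw':sp(320,250),'redw2':sp(352,226),'filmL':sp(240,357),'filmR':sp(376,322)}
for k,v in P.items(): print('sc',k,np.round(v),plane(C,v,.006)[0].round(3))
print('lid corners',plane(C,[sp(395,122),sp(480,172),sp(690,125),sp(588,78)],.08).round(3))
print('bar',plane(C,[sp(556,175),sp(652,153)],.076).round(3))
E
```

```text
grnA [196. 248.] [0.401 0.337 0.006]
grnB [222. 240.] [0.4   0.236 0.006]
blkA [231. 220.] [0.506 0.156 0.006]
blkB [258. 213.] [0.498 0.038 0.006]
redwire [264. 214.] [0.483 0.02  0.006]
redwire2 [273. 208.] [ 0.506 -0.032  0.006]
redA [ 17. 250.] [0.688 0.973 0.006]
redB [ 49. 245.] [0.663 0.846 0.006]
wht2A [ 26. 261.] [0.599 0.935 0.006]
wht2B [ 55. 246.] [0.645 0.824 0.006]
forA [ 13. 294.] [0.434 0.981 0.006]
forB [ 29. 270.] [0.54  0.924 0.006]
filmnear [242. 240.] [0.371 0.168 0.006]
filmR [275. 232.] [0.355 0.035 0.006]
rack [165. 258.] [0.394 0.455 0.006]
strip [285. 212.] [ 0.462 -0.064  0.006]
sc grnA [171. 256.] [0.399 0.339 0.006]
sc grnB [205. 246.] [0.399 0.236 0.006]
sc blkA [214. 224.] [0.497 0.161 0.006]
sc blkB [251. 213.] [0.505 0.024 0.006]
sc redw [256. 215.] [0.489 0.016 0.006]
sc redw2 [265. 208.] [ 0.516 -0.038  0.006]
sc filmL [232. 247.] [0.361 0.171 0.006]
sc filmR [272. 236.] [0.353 0.038 0.006]
lid corners [[ 0.576 -0.126  0.08 ]
 [ 0.437 -0.133  0.08 ]
 [ 0.424 -0.403  0.08 ]
 [ 0.578 -0.393  0.08 ]]
bar [[ 0.403 -0.201  0.076]
 [ 0.397 -0.323  0.076]]
```

Call:
carry_out(
  rows=[
    [[13, -31, 2, -0.0658], [13, -31, 2, -0.0658], [13, -31, 2, -0.0658], [13, -31, 2, -0.0658], [13, -31, 2, -0.0658], [13, -31, 2, -0.0658], [13, -31, 2, -0.0658], [13, -31, 2, -0.0658], [13, -31, 2, -0.0658], [13, -31, 2, -0.0658], [13, -31, 2, -0.0658], [13, -31, 2, -0.0658], [13, -31, 2, -0.0658], [13, -31, 2, -0.0658], [13, -31, 2, -0.0658], [13, -31, 2, -0.0658], [13, -31, 2, -0.0658], [13, -31, 2, -0.0658], [13, -31, 2, -0.0658], [13, -31, 2, -0.0658]],
  ],
)

```text
clock: 2.15
tool_pos: [0.4296, 0.0319, 0.4449]
eef_rot: [0.0, -0.707, 0.708, 0.0]
force: [-0.7, 1.4, 0.7]
gripper_width: 1.001
grasp_force: 0.0
```

Run:
```python
from h import *
s=status.sense(); print(s['tool_pos'],s['eef_rot'],s['joint_positions'].round(2))
np.save('s1.npy',s,allow_pickle=True)
w=imaging.snapshot("wrist"); cv2.imwrite("pics/w1.png",w); cv2.imwrite("pics/w1v.png",cv2.resize(w,(800,600)))
```

```text
[0.42958606 0.03187535 0.44485731] [ 1.96842989e-04 -7.06534802e-01  7.07678271e-01  1.04111767e-05] [ 0.54 -0.09 -0.42 -0.   -1.23 -0.54]
```

View pics/w1v.png

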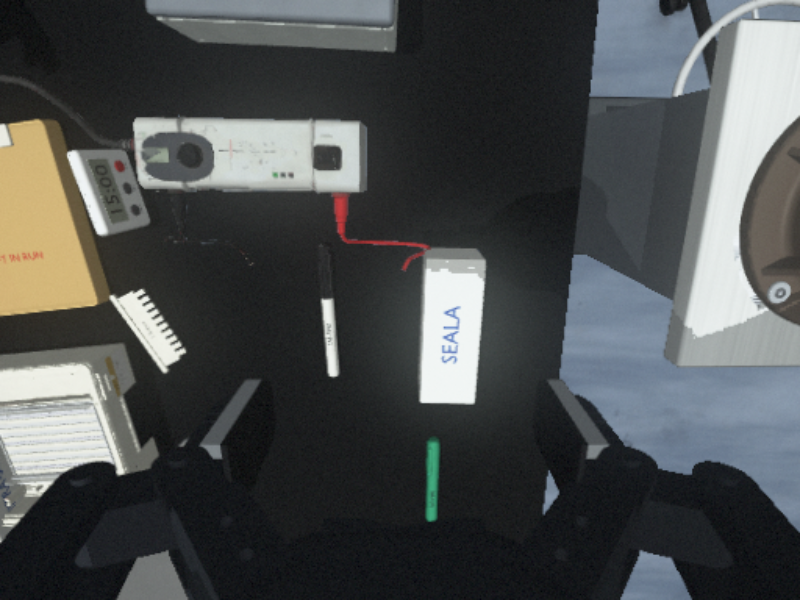

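Call:
carry_out(
  rows=[
    [[0, -29, 3, 0], [0, -29, 3, 0], [0, -29, 3, 0], [0, -29, 3, 0], [0, -29, 3, 0], [0, -29, 3, 0], [0, -29, 3, 0], [0, -29, 3, 0], [0, -29, 3, 0], [0, -29, 3, 0], [0, 0, 0, 0], [0, 0, 0, 0]],
  ],
)

```text
clock: 3.4
tool_pos: [0.4293, -0.2571, 0.4742]
eef_rot: [-0.0, -0.707, 0.707, 0.0]
force: [-0.1, 0.3, 0.6]
gripper_width: 1.0
grasp_force: 0.0
```

Run:
```python
from h import *
s=status.sense(); print(s['tool_pos'],s['eef_rot'],s['joint_positions'].round(2))
np.save('s2.npy',s,allow_pickle=True)
w=imaging.snapshot("wrist"); cv2.imwrite("pics/w2.png",w); cv2.imwrite("pics/w2v.png",cv2.resize(w,(800,600)))
# items from w1
s1=np.load('s1.npy',allow_pickle=True).item(); c=cam('wrist',s1); a=cv2.imread('pics/w1.png'); k=.64
q=lambda *p:np.array(p)*k
print('film top',plane(c,[q(426,273),q(483,273),q(476,404),q(419,402)],.05).round(4).tolist())
print('blk',plane(c,[q(324,245),q(333,376)],.006).round(4).tolist())
print('grn',plane(c,[q(433,438),q(432,521)],.0065).round(4).tolist())
```

```text
[ 0.42928206 -0.25706506  0.47423944] [-1.46642514e-04 -7.06845898e-01  7.07367421e-01  4.31691539e-04] [-0.15  0.03 -0.25 -0.   -1.3   0.15]
film top [[0.4105, 0.0448, 0.05], [0.363, 0.0448, 0.05], [0.363, 0.1681, 0.05], [0.4152, 0.1659, 0.05]]
blk [[0.5021, 0.0292, 0.006], [0.5002, 0.1621, 0.006]]
grn [[0.3985, 0.2342, 0.0065], [0.3974, 0.3441, 0.0065]]
```

View pics/w2v.png

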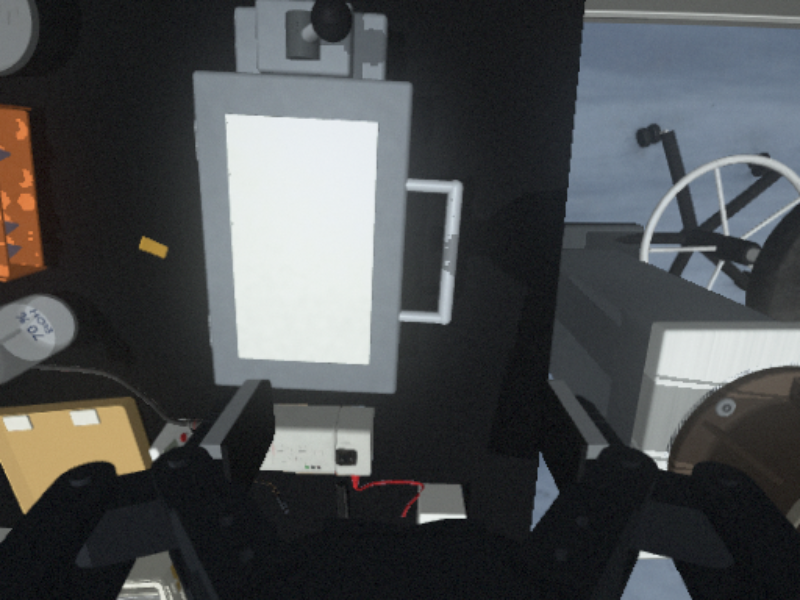

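Run:
```python
from h import *
s=np.load('s2.npy',allow_pickle=True).item(); c=cam('wrist',s)
q=lambda *p:np.array(p)*.64-.2
L=plane(c,[q(194,72),q(411,83),q(396,391),q(216,384)],.08);print(L.round(4).tolist())
print('bar',plane(c,[q(457,182),q(446,321)],.076+.003).round(4).tolist(), 'ball',plane(c,[q(331,19)],.127).round(4).tolist())
m=L.mean(0); e=(L[3]-L[0]+L[2]-L[1]); ya=np.arctan2(-e[0],e[1]); print('center',m,'yaw',ya, np.linalg.norm(L[1]-L[0]),np.linalg.norm(L[2]-L[1]))
u=np.array([np.cos(ya),np.sin(ya)]); print('bar pred',m[:2]-u*(.165/2+.038),'hinge',m[:2]+u*.0825)
```

```text
[[0.5839, -0.3982, 0.08], [0.4231, -0.3894, 0.08], [0.4356, -0.1349, 0.08], [0.5985, -0.1415, 0.08]]
bar [[0.3867, -0.3179, 0.079], [0.3922, -0.2018, 0.079]] ball [[0.4739, -0.4196, 0.127]]
center [ 0.51028217 -0.26600499  0.08      ] yaw -0.05278956538753326 0.16106776749473398 0.25485594495162955
bar pred [ 0.38995003 -0.2596468 ] hinge [ 0.59266725 -0.27035811]
```

Call:
carry_out(
  rows=[
    [[-13, -1, 0, -0.018], [-13, -1, 0, -0.018], [-13, -1, 0, -0.017], [0, 0, -25, 0], [0, 0, -25, 0], [0, 0, -25, 0], [0, 0, -25, 0], [0, 0, -25, 0], [0, 0, 0, 0], [0, 0, 0, 0]],
  ],
  fingers=0.6,
  newtons=40,
)

```text
clock: 4.45
tool_pos: [0.3902, -0.2596, 0.3505]
eef_rot: [-0.0, -0.689, 0.725, -0.0]
force: [-0.2, -0.2, 0.8]
gripper_width: 0.4
grasp_force: 0.0
```

Run:
```python
from h import *
s=status.sense(); print(s['tool_pos'],s['eef_rot'],s['gripper_width'])
w=imaging.snapshot("wrist"); cv2.imwrite("pics/w3.png",w[60:,100:420])
print(proj(cam('wrist',s),[[.390,-.2598,.076],[.39-.003,-.26-.055,.076],[.39+.003,-.26+.055,.076]])-[100,60])
```

```text
[ 0.39020554 -0.25962802  0.35053387] [-1.76154759e-04 -6.88550551e-01  7.25188306e-01 -1.70052000e-04] 0.3996334396671371
[[157.92599925 133.53405663]
 [158.09530343  70.23292968]
 [157.75599951 188.82958794]]
```

View pics/w3.png

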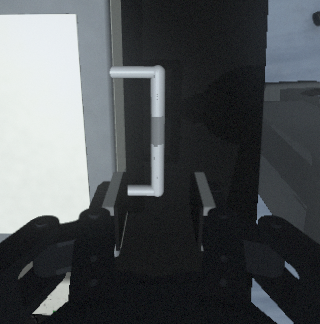

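Call:
carry_out(
  rows=[
    [[0, 0, -20, 0], [0, 0, -20, 0], [0, 0, -20, 0], [0, 0, -20, 0], [0, 0, -20, 0], [0, 0, -10, 0], [0, 0, -9, 0], [0, 0, 0, 0], [0, 0, 0, 0]],
  ],
)

```text
clock: 5.4
tool_pos: [0.3909, -0.2597, 0.2314]
eef_rot: [0.0, -0.689, 0.725, -0.0]
force: [0.4, -0.0, 0.6]
gripper_width: 0.403
grasp_force: 0.0
```

Call:
carry_out(
  rows=[
    [[0, 0, 0, 0], [0, 0, 0, 0], [0, 0, 0, 0], [0, 0, 0, 0], [0, 0, 0, 0], [0, 0, 0, 0]],
  ],
  fingers=1.0,
  newtons=40,
)

```text
clock: 6.0
tool_pos: [0.3909, -0.2597, 0.2315]
eef_rot: [0.0, -0.689, 0.725, -0.001]
force: [-0.1, 1.7, 5.8]
gripper_width: 0.124
grasp_force: 39.2
```

Run:
```python
from h import *
s=status.sense();p=s['tool_pos'];print(p,s['force'],s['gripper_width'])
# arc: rel to bar at angle th0
ya=-.0528;u=np.array([np.cos(ya),np.sin(ya),0]);z=np.array([0,0,1.])
a0=np.arctan2(.006,.203); r=.203
B=lambda t:-u*r*np.cos(t+a0)+z*r*np.sin(t+a0)
T=np.linspace(0,1.68,37); D=np.diff([B(t)-B(0) for t in T],axis=0)*1000
c=np.round(np.cumsum(D,0)); print(np.diff(np.r_[[[0,0,0]],c],axis=0).astype(int).tolist())
```

```text
[ 0.39088618 -0.25972741  0.23149646] [-0.1440669   1.7249015   5.76843302] 0.1235474071131671
[[0, 0, 9], [1, 0, 10], [2, 0, 9], [2, 0, 10], [2, 0, 9], [3, -1, 9], [3, 0, 9], [3, 0, 9], [4, 0, 8], [4, 0, 9], [5, -1, 8], [5, 0, 8], [6, 0, 8], [5, 0, 7], [7, -1, 7], [6, 0, 7], [7, 0, 7], [7, -1, 6], [7, 0, 6], [8, -1, 6], [8, 0, 5], [8, 0, 5], [8, -1, 4], [9, 0, 4], [8, -1, 4], [9, 0, 3], [9, -1, 3], [10, 0, 2], [9, -1, 2], [9, 0, 2], [9, -1, 1], [10, 0, 1], [9, -1, 0], [10, 0, 0], [9, -1, -1], [10, 0, -1]]
```

Call:
carry_out(
  rows=[
    [[0, 0, 9, 0], [1, 0, 10, 0], [2, 0, 9, 0], [2, 0, 10, 0], [2, 0, 9, 0], [3, -1, 9, 0], [3, 0, 9, 0], [3, 0, 9, 0], [4, 0, 8, 0], [4, 0, 9, 0], [5, -1, 8, 0], [5, 0, 8, 0], [6, 0, 8, 0], [5, 0, 7, 0], [7, -1, 7, 0], [6, 0, 7, 0], [7, 0, 7, 0], [7, -1, 6, 0], [0, 0, 0, 0]],
  ],
)

```text
clock: 7.9
tool_pos: [0.4603, -0.2637, 0.3814]
eef_rot: [-0.002, -0.688, 0.725, 0.003]
force: [-19.9, 3.3, 17.4]
gripper_width: 0.12
grasp_force: 39.9
```

Call:
carry_out(
  rows=[
    [[-2, 0, 2, 0], [7, 0, 6, 0], [8, -1, 6, 0], [8, 0, 5, 0], [8, 0, 5, 0], [8, -1, 4, 0], [9, 0, 4, 0], [8, -1, 4, 0], [9, 0, 3, 0], [0, 0, 0, 0]],
  ],
)

```text
clock: 8.9
tool_pos: [0.5264, -0.267, 0.4216]
eef_rot: [-0.0, -0.689, 0.725, -0.001]
force: [-7.5, 0.3, 12.6]
gripper_width: 0.117
grasp_force: 41.4
```

Call:
carry_out(
  rows=[
    [[9, -1, 4, 0], [10, 0, 2, 0], [9, -1, 2, 0], [9, 0, 2, 0], [9, -1, 1, 0], [10, 0, 1, 0], [9, -1, 0, 0], [10, 0, 0, 0], [9, -1, -1, 0], [10, 0, -1, 0], [0, 0, 0, 0], [0, 0, 0, 0]],
  ],
)

```text
clock: 10.1
tool_pos: [0.6208, -0.2724, 0.4288]
eef_rot: [0.0, -0.688, 0.725, -0.001]
force: [0.2, -6.6, 1.4]
gripper_width: 0.122
grasp_force: 42.8
```

Run:
```python
from h import *
cv2.imwrite("pics/sc4.png",cv2.resize(imaging.snapshot("scene")[100:260,200:420],(660,480)))
```

```text
(no output)
```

View pics/sc4.png

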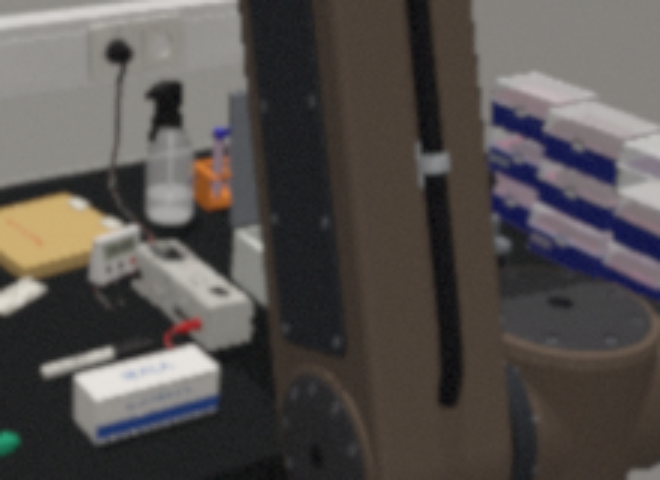

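Call:
carry_out(
  rows=[
    [[5, 0, -1, 0], [5, 0, -1, 0], [3, 0, 0, 0], [0, 0, 0, 0]],
  ],
)

```text
clock: 10.55
tool_pos: [0.6333, -0.2729, 0.4267]
eef_rot: [-0.001, -0.688, 0.725, -0.001]
force: [-1.9, -8.8, 2.7]
gripper_width: 0.122
grasp_force: 42.8
```

Call:
carry_out(
  rows=[
    [[0, 0, 0, 0], [0, 0, 0, 0], [0, 0, 0, 0], [0, 0, 0, 0]],
  ],
  fingers=0.6,
)

```text
clock: 10.95
tool_pos: [0.6327, -0.2712, 0.4263]
eef_rot: [0.0, -0.689, 0.725, 0.0]
force: [0.3, -0.3, 0.0]
gripper_width: 0.398
grasp_force: 0.0
```

Call:
carry_out(
  rows=[
    [[0, 0, 20, 0], [0, 0, 30, 0], [0, 0, 30, 0], [-12, 38, -3, 0], [-12, 38, -3, 0], [-12, 38, -3, 0], [-12, 38, -3, 0], [-12, 38, -3, 0], [-12, 38, -3, 0], [-12, 38, -3, 0], [-12, 38, -3, 0], [-12, 38, -3, 0], [-12, 38, -3, 0], [-12, 38, -3, 0], [-12, 38, -3, 0], [-12, 38, -3, 0], [0, 0, 0, 0], [0, 0, 0, 0]],
  ],
)

```text
clock: 12.75
tool_pos: [0.476, 0.2233, 0.4676]
eef_rot: [-0.0, -0.689, 0.724, 0.0]
force: [0.6, -0.6, -0.3]
gripper_width: 0.401
grasp_force: 0.0
```

Run:
```python
from h import *
s=status.sense(); print(s['tool_pos'])
np.save('s5.npy',s,allow_pickle=True)
w=imaging.snapshot("wrist"); cv2.imwrite("pics/w5.png",w); cv2.imwrite("pics/w5v.png",cv2.resize(w,(800,600)))
```

```text
[0.47601863 0.22329285 0.46764204]
```

View pics/w5v.png

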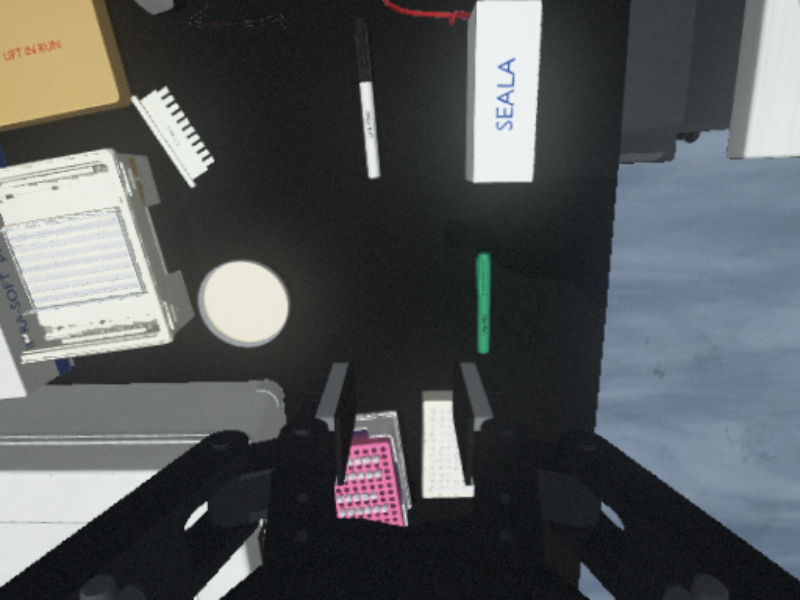

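```bash
python3 - <<'E'
from h import *
s=np.load('s5.npy',allow_pickle=True).item(); c=cam('wrist',s); k=.64
q=lambda *p:np.array(p)*k-.2
print('film top',plane(c,[q(475,0),q(542,2),q(533,182),q(466,181)],.05).round(4).tolist())
print('blk',plane(c,[q(362,18),q(374,178)],.009).round(4).tolist())
g=cv2.inRange(cv2.cvtColor(cv2.imread('pics/w5.png'),cv2.COLOR_BGR2HSV),(60,100,50),(90,255,255))
r=cv2.minAreaRect(cv2.findNonZero(g)); b=cv2.boxPoints(r); P=plane(c,b,.0095); print('grn',P.round(4).tolist(),P.mean(0))
S=cam("side"); P=plane(S,[(148,275),(162,271)],.004);print(P, proj(c,P)/k)
E
python3 -c "
import cv2;a=cv2.imread('pics/side0.png')[255:295,130:190];b=cv2.imread('pics/scene0.png')[270:310,80:140]
import numpy as np
cv2.imwrite('pics/f.png',cv2.resize(cv2.convertScaleAbs(np.hstack([a,b]),alpha=3),(720,240)))"
```

```text
film top [[0.4123, 0.0317, 0.05], [0.3614, 0.0351, 0.05], [0.3648, 0.1684, 0.05], [0.4208, 0.1651, 0.05]]
blk [[0.5013, 0.0287, 0.009], [0.5, 0.1604, 0.009]]
grn [[0.4072, 0.2339, 0.0095], [0.3921, 0.2346, 0.0095], [0.3912, 0.3413, 0.0095], [0.4074, 0.3405, 0.0095]] [0.39946867 0.28758979 0.0095    ]
[[0.33683858 0.52948252 0.004     ]
 [0.33578733 0.48068859 0.004     ]] [[533.97276127 495.35155332]
 [536.78196378 460.5942962 ]]
```

View pics/f.png

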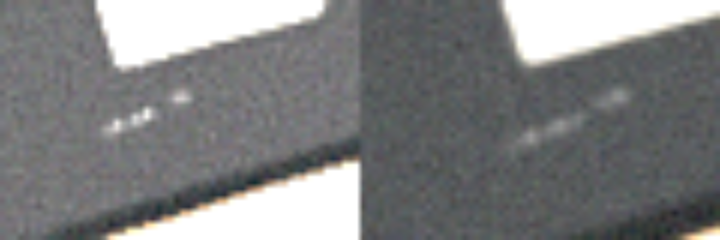

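Call:
carry_out(
  rows=[
    [[-9, 28, 0, 0], [-9, 28, 0, 0], [-9, 28, 0, 0], [-9, 28, 0, 0], [-9, 28, 0, 0], [-9, 28, 0, 0], [-9, 28, 0, 0], [-9, 28, 0, 0], [0, 0, 0, 0], [0, 0, 0, 0]],
  ],
)

```text
clock: 13.8
tool_pos: [0.405, 0.446, 0.4674]
eef_rot: [-0.0, -0.688, 0.725, -0.0]
force: [0.5, -0.1, -0.3]
gripper_width: 0.398
grasp_force: 0.0
```

Run:
```python
from h import *
s=status.sense(); print(s['tool_pos']); c=cam('wrist',s)
w=imaging.snapshot("wrist"); cv2.imwrite("pics/w6.png",w)
p=proj(c,[.336,.505,.004])[0]; print(p); x,y=p.astype(int)
v=w[max(0,y-70):y+70,max(0,x-90):x+90]; cv2.imwrite("pics/w6v.png",cv2.resize(cv2.convertScaleAbs(v,alpha=2),None,fx=3,fy=3))
```

```text
[0.40502538 0.44600813 0.46742493]
[303.78397493 190.68705055]
```

View pics/w6v.png

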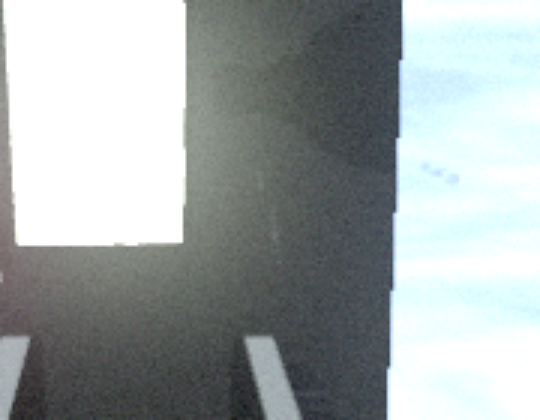

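Call:
carry_out(
  rows=[
    [[-1, -25, -10, 0.002], [-1, -25, -10, 0.002], [-1, -25, -10, 0.002], [-1, -25, -10, 0.002], [-1, -25, -10, 0.002], [-1, -25, -10, 0.002], [-1, -25, -10, 0.002], [-1, -25, -10, 0.002], [-1, -25, -10, 0], [-1, -25, -10, 0], [-1, -25, -10, 0], [-1, -25, -10, 0], [-2, -23, -10, 0], [-2, -23, -10, 0], [0, 0, 0, 0], [0, 0, 0, 0]],
  ],
  fingers=0,
)

```text
clock: 15.45
tool_pos: [0.3885, 0.0991, 0.3281]
eef_rot: [0.0, -0.693, 0.721, -0.0]
force: [-0.7, -0.6, 0.6]
gripper_width: 1.004
grasp_force: 0.0
```

Run:
```python
from h import *
s=status.sense(); print(s['tool_pos'],s['joint_positions'].round(2)); c=cam('wrist',s)
w=imaging.snapshot("wrist"); cv2.imwrite("pics/w7.png",w)
g=cv2.cvtColor(w,cv2.COLOR_BGR2GRAY); hsv=cv2.cvtColor(w,cv2.COLOR_BGR2HSV)
m=((g>190)&(hsv[...,1]<50)).astype(np.uint8); pc=proj(c,[.389,.10,.05])[0]; print(pc)
m=cv2.morphologyEx(m,cv2.MORPH_CLOSE,np.ones((9,9)))
n,l,st,ce=cv2.connectedComponentsWithStats(m); i=l[int(pc[1]),int(pc[0])]; print(i,st[i])
r=cv2.minAreaRect(cv2.findNonZero((l==i).astype(np.uint8))); b=cv2.boxPoints(r); P=plane(c,b,.05); print(b.tolist(),P.round(4).tolist(),P.mean(0))
cv2.imwrite("pics/w7v.png",cv2.polylines(w,[b.astype(int)],True,(0,0,255)))
```

```text
[0.38848315 0.09906436 0.32810971] [ 0.75 -0.04 -0.67  0.   -0.94 -0.79]
[257.39610648 193.22506423]
3 [ 229  116   59  143 7356]
[[229.0, 116.0], [287.0, 116.0], [287.0, 258.0], [229.0, 258.0]] [[0.41, 0.0316, 0.05], [0.3617, 0.0335, 0.05], [0.3629, 0.167, 0.05], [0.4191, 0.1649, 0.05]] [0.38843314 0.09926845 0.05      ]
```

View pics/w7v.png

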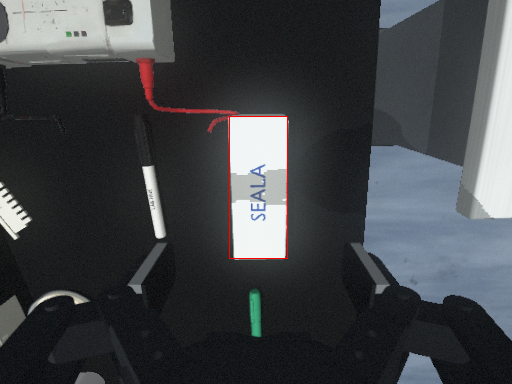

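Call:
carry_out(
  rows=[
    [[0, 0, -20, 0], [0, 0, -20, 0], [0, 0, -20, 0], [0, 0, -20, 0], [0, 0, -20, 0], [0, 0, -20, 0], [0, 0, -18, 0], [0, 0, 0, 0], [0, 0, 0, 0]],
  ],
)

```text
clock: 16.4
tool_pos: [0.3889, 0.1008, 0.1901]
eef_rot: [-0.0, -0.695, 0.719, -0.0]
force: [0.4, -0.3, 1.0]
gripper_width: 1.0
grasp_force: 0.0
```

Call:
carry_out(
  rows=[
    [[0, 0, 0, 0], [0, 0, 0, 0], [0, 0, 0, 0], [0, 0, 0, 0], [0, 0, 0, 0], [0, 0, 0, 0], [0, 0, 20, 0], [0, 0, 20, 0], [0, 0, 20, 0], [0, 0, 20, 0], [0, 0, 30, 0], [0, 0, 30, 0]],
  ],
  fingers=1,
  newtons=30,
)

```text
clock: 17.6
tool_pos: [0.388, 0.1, 0.3311]
eef_rot: [0.0, -0.694, 0.72, 0.0]
force: [0.9, 0.7, -0.5]
gripper_width: 0.578
grasp_force: 32.1
```

Call:
carry_out(
  rows=[
    [[7, -28, 0, -0.003], [7, -28, 0, -0.003], [7, -28, 0, -0.003], [7, -28, 0, -0.003], [7, -28, 0, -0.003], [7, -28, 0, 0], [7, -28, 0, 0], [7, -28, 0, 0], [7, -28, 0, 0], [7, -28, 0, 0], [7, -28, 0, 0], [8, -28, 0, 0], [9, -29, 0, 0], [0, 0, 0, 0], [0, 0, 0, 0], [0, 0, -20, 0], [0, 0, -20, 0], [0, 0, 0, 0]],
  ],
)

```text
clock: 19.4
tool_pos: [0.4811, -0.2636, 0.2877]
eef_rot: [-0.001, -0.689, 0.725, 0.002]
force: [-0.9, -0.8, -1.5]
gripper_width: 0.582
grasp_force: 32.2
```

Run:
```python
from h import *
s=status.sense(); print(s['tool_pos'],s['gripper_width']); c=cam('wrist',s)
w=imaging.snapshot("wrist"); 
b=np.array([.510,-.266]);R=np.array([[.9986,.0528],[-.0528,.9986]])
pts=[list(b+R@np.array(p))+[.068] for p in [(-.0745,-.122),(-.0745,.122),(.0745,.122),(.0745,-.122)]]
p=proj(c,pts);print(p)
cv2.imwrite("pics/w8.png",cv2.polylines(w,[p.astype(int)],True,(0,0,255)))
```

```text
[ 0.48112781 -0.2635789   0.28770809] 0.5822793851959915
[[333.77058477  22.5635325 ]
 [310.27915042 350.0846702 ]
 [133.74404493 349.32446596]
 [ 81.79118762  23.63436291]]
```

View pics/w8.png

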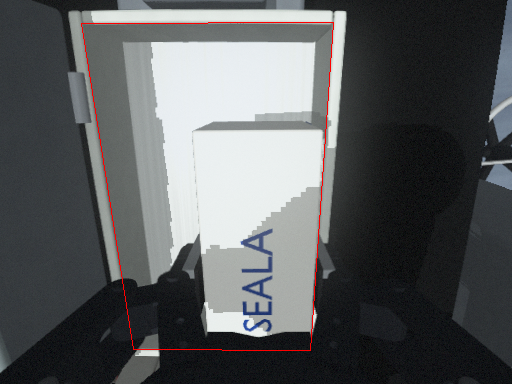

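Call:
carry_out(
  rows=[
    [[0, 0, -15, 0], [0, 0, -15, 0], [0, 0, -15, 0], [0, 0, -15, 0], [0, 0, -12, 0], [0, 0, -6, 0], [0, 0, -4, 0], [0, 0, 0, 0], [0, 0, 0, 0]],
  ],
)

```text
clock: 20.35
tool_pos: [0.4828, -0.2647, 0.2082]
eef_rot: [0.0, -0.689, 0.725, -0.0]
force: [0.5, 0.1, -0.9]
gripper_width: 0.577
grasp_force: 32.2
```

Call:
carry_out(
  rows=[
    [[0, 0, -3, 0], [0, 0, -2, 0], [0, 0, 0, 0], [0, 0, 0, 0]],
  ],
)

```text
clock: 20.75
tool_pos: [0.4825, -0.2647, 0.2027]
eef_rot: [0.0, -0.689, 0.725, -0.0]
force: [-0.1, -0.8, -1.2]
gripper_width: 0.578
grasp_force: 32.2
```

Call:
carry_out(
  rows=[
    [[0, 0, 0, 0], [0, 0, 0, 0], [0, 0, 0, 0], [0, 0, 0, 0]],
  ],
  fingers=0.34,
)

```text
clock: 21.15
tool_pos: [0.4825, -0.2646, 0.2027]
eef_rot: [0.0, -0.689, 0.725, -0.0]
force: [0.1, 0.1, 0.8]
gripper_width: 0.663
grasp_force: 0.0
```

Call:
carry_out(
  rows=[
    [[0, 0, 10, 0], [0, 0, 15, 0], [0, 0, 25, 0], [0, 0, 30, 0], [0, 0, 30, 0], [0, 0, 30, 0], [0, 0, 0, 0], [0, 0, 0, 0]],
  ],
)

```text
clock: 21.95
tool_pos: [0.4824, -0.2646, 0.3441]
eef_rot: [0.001, -0.689, 0.725, -0.001]
force: [0.7, 0.6, -0.1]
gripper_width: 0.661
grasp_force: 0.0
```

Call:
carry_out(
  rows=[
    [[1, 27, -1, 0.005], [1, 27, -1, 0.005], [1, 27, -1, 0.005], [1, 27, -1, 0.005], [1, 27, -1, 0.005], [1, 27, -1, 0.005], [2, 27, -1, 0.005], [2, 27, -1, 0.005], [2, 27, -1, 0.005], [2, 27, -1, 0.005], [2, 27, -1, 0.005], [1, 29, 0, 0.004], [1, 29, 0, 0.004], [0, 0, 0, 0], [0, 0, 0, 0]],
  ],
  fingers=0.3,
)

```text
clock: 23.45
tool_pos: [0.5001, 0.0907, 0.3308]
eef_rot: [0.001, 0.712, -0.702, -0.0]
force: [1.0, 0.2, -0.3]
gripper_width: 0.702
grasp_force: 0.0
```

```bash
cat > pen.py <<'E'
from h import *
s=status.sense(); print(s['tool_pos'],s['eef_rot'].round(4),s['joint_positions'].round(2)); c=cam('wrist',s)
w=imaging.snapshot("wrist"); hsv=cv2.cvtColor(w,cv2.COLOR_BGR2HSV)
for nm,m,g in(('white',(hsv[...,2]>150)&(hsv[...,1]<60),(.5,.12)),('green',(hsv[...,1]>100)&(abs(hsv[...,0].astype(int)-75)<16)&(hsv[...,2]>50),(.3995,.2876))):
    n,l,st,ce=cv2.connectedComponentsWithStats(cv2.morphologyEx(m.astype(np.uint8),cv2.MORPH_CLOSE,np.ones((5,5))))
    pc=proj(c,[*g,.009])[0]
    for i in range(1,n):
        if 150<st[i,4]<4000 and np.hypot(*(ce[i]-pc))<150:
            b=cv2.boxPoints(cv2.minAreaRect(cv2.findNonZero((l==i).astype(np.uint8)))); P=plane(c,b,.011)[:,:2]
            e=[np.linalg.norm(P[1]-P[0]),np.linalg.norm(P[2]-P[1])]; k=0 if e[0]>e[1] else 1
            d=P[k+1]-P[k]; d*=np.sign(d[1]); ctr=P.mean(0)
            print(nm,st[i,4],'ctr',ctr.round(4),'len',max(e).round(4),'wid',min(e).round(4),'yaw',np.arctan2(-d[0],d[1]).round(3),'ends',(ctr-d/2).round(4),(ctr+d/2).round(4))
E
python3 pen.py
```

```text
[0.50009612 0.0907083  0.33082336] [ 9.000e-04  7.118e-01 -7.024e-01 -3.000e-04] [ 0.57  0.15 -0.45 -0.   -0.97 -0.55]
white 713 ctr [0.501  0.1193] len 0.0795 wid 0.0103 yaw 0.017 ends [0.5016 0.0795] [0.5003 0.159 ]
```

Call:
carry_out(
  rows=[
    [[1, 3, -20, 0], [0, 0, -25, 0], [0, 0, -25, 0], [0, 0, -25, 0], [0, 0, -25, 0], [0, 0, -15, 0], [0, 0, -12, 0], [0, 0, -8, 0], [0, 0, 0, 0], [0, 0, 0, 0]],
  ],
)

```text
clock: 24.5
tool_pos: [0.5017, 0.0933, 0.1771]
eef_rot: [-0.0, 0.711, -0.703, 0.0]
force: [0.1, 0.1, 0.8]
gripper_width: 0.696
grasp_force: 0.0
```

Call:
carry_out(
  rows=[
    [[0, 0, 0, 0], [0, 0, 0, 0], [0, 0, 0, 0], [0, 0, 0, 0], [0, 0, 0, 0], [0, 0, 0, 0], [0, 0, 0, 0], [0, 0, 0, 0]],
  ],
  fingers=1,
  newtons=30,
)

```text
clock: 25.3
tool_pos: [0.5017, 0.0935, 0.1773]
eef_rot: [-0.0, 0.711, -0.703, 0.0]
force: [-2.0, 0.4, 6.0]
gripper_width: 0.127
grasp_force: 31.6
```

Call:
carry_out(
  rows=[
    [[0, 0, 15, 0], [0, 0, 25, 0], [0, 0, 30, 0], [0, 0, 30, 0], [0, 0, 30, 0], [0, 0, 0, 0]],
  ],
)

```text
clock: 25.9
tool_pos: [0.5026, 0.0939, 0.3108]
eef_rot: [-0.003, 0.712, -0.703, 0.001]
force: [-0.0, -0.2, 0.7]
gripper_width: 0.128
grasp_force: 30.9
```

Call:
carry_out(
  rows=[
    [[3, -28, 0, -0.006], [3, -28, 0, -0.006], [3, -28, 0, -0.006], [3, -28, 0, -0.006], [3, -28, 0, -0.006], [3, -28, 0, -0.006], [4, -28, 0, -0.006], [4, -28, 0, -0.006], [4, -28, 0, -0.006], [4, -28, 0, -0.006], [4, -31, 0, -0.006], [0, 0, 0, 0], [0, 0, 0, 0], [0, 0, 0, 0]],
  ],
)

```text
clock: 27.3
tool_pos: [0.5392, -0.2172, 0.3063]
eef_rot: [-0.0, -0.688, 0.726, 0.0]
force: [0.3, 0.4, -0.4]
gripper_width: 0.127
grasp_force: 30.9
```

Run:
```python
from h import *
s=status.sense(); print(s['tool_pos'],s['eef_rot'].round(4)); c=cam('wrist',s)
w=imaging.snapshot("wrist"); cv2.imwrite("pics/w9.png",w)
b=np.array([.510,-.266]);R=np.array([[.9986,.0528],[-.0528,.9986]])
print('tcp in box',R.T@(s['tool_pos'][:2]-b))
# film top blue/white; look along row profiles at box y=-.03, z=.062
for yy in(-.05,-.03):
    g=[]
    for x in np.arange(-.09,.095,.005):
        p=proj(c,[*(b+R@np.array([x,yy])),.062])[0]; g.append((round(x*1000),*[int(v) for v in w[int(round(p[1])),int(round(p[0]))]]) if 0<=p[0]<512 and 0<=p[1]<384 else None)
    print(yy,g)
```

```text
[ 0.53923646 -0.2172008   0.30629324] [-1.000e-04 -6.878e-01  7.259e-01  3.000e-04]
tcp in box [0.02661893 0.05027457]
-0.05 [(-90, 48, 50, 46), (-85, 46, 45, 44), (-80, 222, 225, 219), (-75, 119, 122, 117), (-70, 121, 124, 119), (-65, 122, 124, 120), (-60, 126, 130, 125), (-55, 181, 183, 175), (-50, 234, 237, 231), (-45, 236, 237, 232), (-40, 236, 237, 231), (-35, 236, 238, 232), (-30, 237, 238, 232), (-25, 238, 239, 233), (-20, 237, 238, 233), (-15, 238, 239, 234), (-10, 237, 237, 232), (-5, 237, 237, 233), (0, 141, 142, 137), (5, 239, 238, 233), (10, 240, 239, 233), (15, 239, 238, 233), (20, 241, 239, 234), (25, 242, 239, 234), (30, 241, 238, 233), (35, 241, 238, 234), (40, 241, 238, 233), (45, 182, 180, 174), (50, 171, 172, 167), (55, 171, 173, 167), (60, 169, 172, 163), (65, 161, 162, 156), (70, 106, 108, 104), (75, 101, 103, 101), (80, 159, 163, 155), (85, 62, 63, 59), (90, 74, 71, 67)]
-0.03 [(-90, 49, 49, 46), (-85, 51, 51, 46), (-80, 221, 225, 219), (-75, 123, 125, 121), (-70, 121, 125, 118), (-65, 125, 129, 122), (-60, 127, 131, 125), (-55, 183, 188, 180), (-50, 235, 236, 231), (-45, 236, 237, 232), (-40, 238, 239, 233), (-35, 237, 238, 233), (-30, 238, 239, 233), (-25, 240, 240, 236), (-20, 238, 239, 234), (-15, 238, 239, 235), (-10, 237, 238, 233), (-5, 239, 239, 234), (0, 142, 141, 138), (5, 241, 240, 234), (10, 242, 240, 236), (15, 242, 240, 235), (20, 243, 240, 234), (25, 242, 239, 233), (30, 242, 239, 235), (35, 242, 239, 233), (40, 241, 238, 233), (45, 241, 238, 233), (50, 175, 175, 168), (55, 170, 171, 164), (60, 167, 167, 162), (65, 163, 164, 158), (70, 107, 110, 106), (75, 101, 104, 99), (80, 159, 163, 156), (85, 45, 44, 41), (90, 68, 67, 63)]
```

Call:
carry_out(
  rows=[
    [[2, 0, -20, 0], [0, 0, -25, 0], [0, 0, -25, 0], [0, 0, -20, 0], [0, 0, -15, 0], [0, 0, -9, 0], [0, 0, 0, 0], [0, 0, 0, 0]],
  ],
)

```text
clock: 28.15
tool_pos: [0.5402, -0.2168, 0.1922]
eef_rot: [-0.001, -0.688, 0.726, 0.001]
force: [-4.8, 1.1, -0.4]
gripper_width: 0.129
grasp_force: 37.6
```

Call:
carry_out(
  rows=[
    [[0, 0, 0, 0], [0, 0, 0, 0], [0, 0, 0, 0], [0, 0, 0, 0]],
  ],
  fingers=0.76,
)

```text
clock: 28.55
tool_pos: [0.5394, -0.2171, 0.1924]
eef_rot: [-0.001, -0.688, 0.726, 0.002]
force: [-9.9, 0.6, 2.7]
gripper_width: 0.234
grasp_force: 0.0
```

Call:
carry_out(
  rows=[
    [[0, 0, 10, 0], [0, 0, 20, 0], [0, 0, 30, 0], [0, 0, 30, 0], [0, 0, 40, 0], [0, 0, 10, 0], [0, 0, 0, 0]],
  ],
)

```text
clock: 29.25
tool_pos: [0.5424, -0.2174, 0.3361]
eef_rot: [0.002, -0.688, 0.726, -0.003]
force: [-0.8, -0.2, -1.4]
gripper_width: 0.241
grasp_force: 0.0
```

Call:
carry_out(
  rows=[
    [[-8, 28, 0, 0.003], [-8, 28, 0, 0.003], [-8, 28, 0, 0.003], [-8, 28, 0, 0.003], [-8, 28, 0, 0.003], [-8, 28, 0, 0.003], [-8, 28, 0, 0.003], [-8, 28, 0, 0.003], [-8, 28, 0, 0.003], [-8, 28, 0, 0.003], [-8, 28, 0, 0.003], [-8, 28, 0, 0.003], [-8, 28, 0, 0.003], [-8, 28, 0, 0.003], [-8, 28, 0, 0.003], [-8, 28, 0, 0.003], [-8, 28, 0, 0.003], [-6, 28, 0, 0.004], [0, 0, 0, 0], [0, 0, 0, 0]],
  ],
  fingers=0.3,
)

```text
clock: 31.25
tool_pos: [0.399, 0.2868, 0.3317]
eef_rot: [0.001, 0.708, -0.706, 0.0]
force: [-0.7, 0.9, 0.1]
gripper_width: 0.699
grasp_force: 0.0
```

```bash
python3 pen.py
```

```text
[0.39898082 0.28675383 0.33174379] [ 8.000e-04  7.080e-01 -7.062e-01  1.000e-04] [ 1.02  0.12 -0.49 -0.   -0.97 -1.02]
green 1238 ctr [0.3989 0.2874] len 0.1045 wid 0.0129 yaw 0.009 ends [0.3993 0.2351] [0.3984 0.3396]
```

Green pen is at (0.399, 0.287), aligned; descend 155 mm.

Call:
carry_out(
  rows=[
    [[0, 1, -20, 0], [0, 0, -25, 0], [0, 0, -25, 0], [0, 0, -25, 0], [0, 0, -25, 0], [0, 0, -15, 0], [0, 0, -12, 0], [0, 0, -7, 0], [0, 0, 0, 0], [0, 0, 0, 0]],
  ],
)

```text
clock: 32.3
tool_pos: [0.3997, 0.2872, 0.179]
eef_rot: [-0.0, 0.707, -0.707, 0.0]
force: [0.2, 0.3, 0.6]
gripper_width: 0.699
grasp_force: 0.0
```

Call:
carry_out(
  rows=[
    [[0, 0, 0, 0], [0, 0, 0, 0], [0, 0, 0, 0], [0, 0, 0, 0], [0, 0, 0, 0], [0, 0, 0, 0], [0, 0, 0, 0], [0, 0, 0, 0]],
  ],
  fingers=1,
)

```text
clock: 33.1
tool_pos: [0.3996, 0.2875, 0.1792]
eef_rot: [-0.0, 0.708, -0.707, -0.0]
force: [-0.9, -0.2, 6.1]
gripper_width: 0.14
grasp_force: 31.0
```

Call:
carry_out(
  rows=[
    [[0, 0, 15, 0], [0, 0, 25, 0], [0, 0, 30, 0], [0, 0, 30, 0], [0, 0, 40, 0], [0, 0, 0, 0]],
  ],
)

```text
clock: 33.7
tool_pos: [0.4005, 0.2886, 0.3239]
eef_rot: [-0.004, 0.708, -0.706, -0.0]
force: [-0.4, 0.7, 0.5]
gripper_width: 0.137
grasp_force: 30.2
```

Call:
carry_out(
  rows=[
    [[6, -31, 0, -0.003], [6, -31, 0, -0.003], [6, -31, 0, -0.003], [6, -31, 0, -0.003], [6, -31, 0, -0.003], [6, -31, 0, -0.003], [6, -31, 0, -0.003], [6, -31, 0, -0.003], [6, -31, 0, -0.003], [6, -31, 0, -0.003], [7, -31, 0, -0.003], [7, -31, 0, -0.003], [7, -31, 0, -0.003], [7, -31, 0, -0.003], [7, -31, 0, -0.003], [7, -31, 0, -0.003], [7, -30, 0, -0.003], [7, -30, 0, -0.003], [7, -30, 0, 0], [7, -30, 0, 0]],
  ],
)

```text
clock: 35.7
tool_pos: [0.5295, -0.3299, 0.3181]
eef_rot: [-0.0, -0.688, 0.726, 0.0]
force: [0.4, 0.4, 0.5]
gripper_width: 0.139
grasp_force: 30.2
```

Call:
carry_out(
  rows=[
    [[0, 0, 0, 0], [0, 0, 0, 0], [0, 0, 0, 0]],
  ],
)

```text
clock: 36.0
tool_pos: [0.5292, -0.3282, 0.3183]
eef_rot: [-0.0, -0.688, 0.726, 0.0]
force: [0.3, 0.1, 0.4]
gripper_width: 0.135
grasp_force: 30.2
```

Call:
carry_out(
  rows=[
    [[2, 1, -20, 0], [0, 0, -25, 0], [0, 0, -25, 0], [0, 0, -20, 0], [0, 0, -15, 0], [0, 0, -12, 0], [0, 0, -8, 0], [0, 0, 0, 0], [0, 0, 0, 0]],
  ],
)

```text
clock: 36.9
tool_pos: [0.5323, -0.3275, 0.1947]
eef_rot: [0.001, -0.688, 0.725, -0.001]
force: [1.4, -0.5, 2.5]
gripper_width: 0.14
grasp_force: 34.3
```

Call:
carry_out(
  rows=[
    [[0, 0, 0, 0], [0, 0, 0, 0], [0, 0, 0, 0], [0, 0, 0, 0]],
  ],
  fingers=0.77,
)

```text
clock: 37.3
tool_pos: [0.532, -0.3276, 0.1942]
eef_rot: [0.0, -0.688, 0.725, -0.001]
force: [2.5, 1.5, 4.3]
gripper_width: 0.229
grasp_force: 2.8
```

Call:
carry_out(
  rows=[
    [[0, 0, 10, 0], [0, 0, 20, 0], [0, 0, 30, 0], [0, 0, 30, 0], [0, 0, 40, 0], [0, 0, 40, 0], [0, 0, 40, 0], [0, 0, 40, 0], [0, 0, 40, 0], [0, 0, 0, 0]],
  ],
)

```text
clock: 38.3
tool_pos: [0.5312, -0.3282, 0.4904]
eef_rot: [0.001, -0.688, 0.726, -0.004]
force: [0.5, 0.6, 0.1]
gripper_width: 0.228
grasp_force: 0.0
```

Run:
```python
from h import *
s=status.sense(); print(s['tool_pos'],s['eef_rot'].round(4)); c=cam('wrist',s)
w=imaging.snapshot("wrist"); cv2.imwrite("pics/w10.png",w); hsv=cv2.cvtColor(w,cv2.COLOR_BGR2HSV)
b=np.array([.510,-.266]);R=np.array([[.9986,.0528],[-.0528,.9986]])
poly=proj(c,[[*(b+R@np.array(p)),.03] for p in [(-.0745,-.122),(-.0745,.122),(.0745,.122),(.0745,-.122)]]).astype(np.int32)
M=cv2.fillPoly(np.zeros(w.shape[:2],np.uint8),[poly],1)
for nm,m,z in(('green',(hsv[...,1]>100)&(abs(hsv[...,0].astype(int)-75)<16)&(hsv[...,2]>50),.02),('dark',(hsv[...,2]<60)&(M>0),.02)):
    n,l,st,ce=cv2.connectedComponentsWithStats(m.astype(np.uint8))
    for i in range(1,n):
        if st[i,4]>80:
            bx=cv2.boxPoints(cv2.minAreaRect(cv2.findNonZero((l==i).astype(np.uint8)))); P=plane(c,bx,z)[:,:2]
            print(nm,st[i].tolist(),((P-b)@R).round(3).tolist())
```

```text
[ 0.53116701 -0.32815088  0.49043781] [ 0.0015 -0.6881  0.7256 -0.004 ]
green [257, 123, 14, 69, 406] [[0.031, -0.11], [0.021, -0.111], [0.007, -0.005], [0.018, -0.004]]
dark [232, 233, 9, 31, 163] [[0.072, 0.069], [0.058, 0.069], [0.059, 0.126], [0.073, 0.126]]
dark [296, 251, 15, 14, 129] [[-0.036, 0.106], [-0.056, 0.101], [-0.062, 0.128], [-0.042, 0.133]]
dark [277, 252, 8, 13, 84] [[-0.004, 0.105], [-0.016, 0.105], [-0.017, 0.128], [-0.005, 0.128]]
```

Run:
```python
from h import *
s=status.sense(); c=cam('wrist',s)
w=cv2.imread("pics/w10.png"); g=cv2.cvtColor(w,cv2.COLOR_BGR2GRAY)
b=np.array([.510,-.266]);R=np.array([[.9986,.0528],[-.0528,.9986]])
xs=np.arange(-.075,.08,.005); print('x',(xs*1000).astype(int).tolist())
for yy in np.arange(-.12,.125,.015):
    p=proj(c,[[*(b+R@np.array([x,yy])),.022] for x in xs]).round().astype(int)
    print(round(yy*1000),p[0].tolist(),[int(g[v,u]) for u,v in p])
```

```text
x [-75, -69, -64, -59, -54, -49, -44, -39, -34, -29, -24, -19, -14, -9, -4, 0, 5, 10, 15, 20, 25, 30, 35, 40, 45, 50, 55, 60, 65, 70, 75]
-120 [327, 116] [229, 227, 227, 228, 226, 226, 224, 224, 225, 226, 223, 222, 221, 242, 241, 242, 242, 240, 238, 240, 239, 238, 238, 237, 236, 236, 236, 236, 231, 234, 167]
-105 [327, 126] [134, 242, 241, 243, 241, 242, 243, 245, 243, 244, 244, 243, 244, 244, 245, 245, 244, 242, 209, 138, 146, 195, 244, 244, 243, 244, 171, 174, 173, 176, 117]
-90 [326, 136] [120, 182, 181, 242, 241, 241, 243, 244, 244, 245, 244, 246, 244, 245, 245, 243, 244, 243, 140, 151, 150, 238, 244, 244, 243, 244, 176, 175, 176, 174, 115]
-75 [325, 146] [118, 182, 184, 185, 182, 185, 185, 187, 182, 189, 187, 185, 244, 245, 245, 245, 244, 243, 124, 154, 133, 244, 244, 243, 244, 204, 174, 180, 176, 173, 117]
-60 [325, 156] [119, 184, 171, 190, 191, 193, 192, 187, 193, 186, 186, 181, 165, 147, 238, 245, 245, 181, 148, 151, 236, 244, 245, 244, 243, 177, 174, 180, 175, 172, 116]
-45 [324, 166] [117, 184, 174, 192, 191, 195, 244, 245, 244, 245, 245, 245, 245, 184, 245, 245, 213, 144,
[... 1184 characters left out ...]
, 234, 238, 239, 239, 238, 238, 239, 239, 172, 175, 166, 171, 113]
75 [319, 237] [131, 224, 244, 244, 243, 244, 244, 244, 244, 245, 106, 105, 108, 74, 69, 238, 171, 230, 238, 239, 239, 240, 241, 238, 239, 237, 173, 59, 92, 95, 96]
90 [318, 245] [127, 235, 231, 235, 233, 98, 61, 65, 65, 99, 103, 101, 102, 64, 64, 184, 235, 232, 237, 238, 237, 239, 238, 236, 239, 237, 146, 49, 47, 95, 92]
105 [318, 253] [118, 236, 231, 233, 56, 56, 60, 58, 93, 99, 102, 98, 57, 55, 57, 159, 239, 224, 235, 237, 236, 238, 238, 236, 234, 236, 142, 47, 45, 89, 94]
120 [317, 261] [106, 122, 120, 61, 49, 51, 51, 64, 97, 94, 96, 78, 51, 48, 70, 119, 122, 122, 120, 118, 116, 121, 118, 118, 118, 116, 89, 39, 44, 45, 90]
```

Call:
carry_out(
  rows=[
    [[0, 0, 20, 0], [20, 11, 0, 0], [20, 11, 0, 0], [21, 11, 0, 0], [21, 11, 0, 0], [21, 12, 0, 0], [0, 0, 0, 0], [0, 0, 0, 0], [0, 0, 0, 0]],
  ],
  fingers=0.5,
)

```text
clock: 39.25
tool_pos: [0.6346, -0.2714, 0.5026]
eef_rot: [-0.001, -0.688, 0.725, 0.001]
force: [-0.5, 0.2, -0.4]
gripper_width: 0.497
grasp_force: 0.0
```

Run:
```python
from h import *
s=status.sense(); print(s['tool_pos'],s['eef_rot'].round(4)); c=cam('wrist',s)
w=imaging.snapshot("wrist"); cv2.imwrite("pics/w11.png",w); g=cv2.cvtColor(w,cv2.COLOR_BGR2GRAY)
u=np.array([.9986,-.0528]);v=np.array([.0528,.9986]);o=np.array([.6343,-.2721])
xs=np.arange(-.04,.045,.004);print((xs*1000).round().astype(int).tolist())
for y in(-.07,-.05,-.04,-.03,-.02,-.01,0):
    p=proj(c,[[*(o+u*x+v*y),.272] for x in xs]).round().astype(int); print(y,p[10],[int(g[b,a]) for a,b in p])
```

```text
[ 0.63463558 -0.27137877  0.50263319] [-5.000e-04 -6.882e-01  7.255e-01  8.000e-04]
[-40, -36, -32, -28, -24, -20, -16, -12, -8, -4, 0, 4, 8, 12, 16, 20, 24, 28, 32, 36, 40, 44]
-0.07 [257 113] [251, 250, 199, 202, 187, 115, 97, 88, 150, 153, 51, 47, 50, 43, 39, 39, 37, 41, 37, 36, 40, 43]
-0.05 [257 143] [207, 201, 203, 195, 187, 118, 127, 92, 113, 165, 229, 218, 52, 47, 46, 43, 40, 42, 42, 40, 44, 42]
-0.04 [257 157] [204, 200, 200, 197, 187, 115, 103, 96, 114, 160, 228, 219, 56, 49, 46, 47, 42, 41, 36, 41, 34, 37]
-0.03 [257 171] [250, 249, 225, 198, 185, 132, 115, 93, 114, 162, 228, 219, 51, 48, 46, 46, 44, 42, 44, 38, 39, 43]
-0.02 [257 185] [250, 249, 249, 198, 182, 115, 135, 89, 116, 156, 228, 219, 52, 49, 47, 44, 45, 42, 42, 40, 40, 42]
-0.01 [257 198] [250, 250, 249, 200, 182, 129, 108, 94, 113, 136, 163, 148, 54, 47, 46, 42, 46, 44, 38, 43, 41, 46]
0 [257 211] [250, 249, 249, 200, 182, 113, 126, 90, 118, 132, 161, 148, 54, 49, 47, 43, 43, 42, 37, 39, 41, 36]
```

Call:
carry_out(
  rows=[
    [[0, 0, -20, 0], [0, 0, -20, 0], [0, 0, -20, 0], [0, 0, -12, 0], [0, 0, -6, 0], [0, 0, 0, 0], [0, 0, 0, 0]],
  ],
)

```text
clock: 40.0
tool_pos: [0.6346, -0.2718, 0.4267]
eef_rot: [0.0, -0.688, 0.726, -0.001]
force: [-0.2, 0.0, 0.4]
gripper_width: 0.502
grasp_force: 0.0
```

Call:
carry_out(
  rows=[
    [[0, 0, 0, 0], [0, 0, 0, 0], [0, 0, 0, 0], [0, 0, 0, 0], [0, 0, 0, 0], [0, 0, 0, 0]],
  ],
  fingers=1,
  newtons=40,
)

```text
clock: 40.6
tool_pos: [0.6348, -0.2717, 0.4266]
eef_rot: [0.0, -0.688, 0.726, -0.001]
force: [1.2, 1.4, 6.2]
gripper_width: 0.117
grasp_force: 39.3
```

Run:
```python
from h import *
s=status.sense();p=s['tool_pos'];print(p,s['force'],s['gripper_width'])
ya=-.0528;u=np.array([np.cos(ya),np.sin(ya),0]);z=np.array([0,0,1.])
a0=np.arctan2(.006,.203); r=.2035
B=lambda t:-u*r*np.cos(t+a0)+z*r*np.sin(t+a0)
H=np.array([.3905,-.2597,.2312])-B(0)
T=np.linspace(1.75,0,39); X=np.array([H+B(t) for t in T]); print(X[0])
c=np.round((X-p)*1000); print(np.diff(np.r_[[[0,0,0]],c],axis=0).astype(int).tolist())
```

```text
[ 0.63476588 -0.2716611   0.42655022] [1.16082942 1.44897543 6.172661  ] 0.11735899079795757
[ 0.63574204 -0.27266083  0.42426994]
[[1, -1, -2], [-9, 0, 1], [-9, 1, 2], [-10, 0, 1], [-9, 1, 0], [-10, 0, 0], [-9, 1, 0], [-9, 0, -1], [-9, 1, -1], [-10, 0, -2], [-9, 1, -2], [-9, 0, -3], [-9, 1, -3], [-8, 0, -3], [-9, 1, -4], [-8, 0, -4], [-9, 1, -5], [-8, 0, -4], [-7, 0, -6], [-8, 1, -5], [-7, 0, -6], [-7, 1, -7], [-7, 0, -6], [-6, 0, -7], [-6, 1, -7], [-6, 0, -8], [-5, 0, -7], [-5, 0, -8], [-4, 1, -9], [-5, 0, -8], [-3, 0, -8], [-4, 0, -9], [-3, 0, -9], [-3, 1, -9], [-2, 0, -9], [-2, 0, -9], [-1, 0, -10], [-1, 0, -9], [0, 0, -9]]
```

Call:
carry_out(
  rows=[
    [[-9, 0, 1, 0], [-9, 1, 2, 0], [-10, 0, 1, 0], [-9, 1, 0, 0], [-10, 0, 0, 0], [-9, 1, 0, 0], [-9, 0, -1, 0], [-9, 1, -1, 0], [-10, 0, -2, 0], [-9, 1, -2, 0], [-9, 0, -3, 0], [-9, 1, -3, 0], [0, 0, 0, 0]],
  ],
)

```text
clock: 41.9
tool_pos: [0.522, -0.2658, 0.4171]
eef_rot: [-0.001, -0.688, 0.726, 0.001]
force: [0.7, 1.0, -0.1]
gripper_width: 0.124
grasp_force: 40.8
```

Call:
carry_out(
  rows=[
    [[-8, 0, -3, 0], [-9, 1, -4, 0], [-8, 0, -4, 0], [-9, 1, -5, 0], [-8, 0, -4, 0], [-7, 0, -6, 0], [-8, 1, -5, 0], [-7, 0, -6, 0], [-7, 1, -7, 0], [-7, 0, -6, 0], [0, 0, 0, 0]],
  ],
)

```text
clock: 43.0
tool_pos: [0.4447, -0.2616, 0.3666]
eef_rot: [-0.0, -0.688, 0.726, 0.0]
force: [5.1, 0.0, -4.8]
gripper_width: 0.124
grasp_force: 39.3
```

Call:
carry_out(
  rows=[
    [[-6, 0, -7, 0], [-6, 1, -7, 0], [-6, 0, -8, 0], [-5, 0, -7, 0], [-5, 0, -8, 0], [-4, 1, -9, 0], [-5, 0, -8, 0], [-3, 0, -8, 0], [-4, 0, -9, 0], [0, 0, 0, 0]],
  ],
)

```text
clock: 44.0
tool_pos: [0.4015, -0.2594, 0.2955]
eef_rot: [0.0, -0.688, 0.726, -0.0]
force: [6.2, 3.8, -2.7]
gripper_width: 0.125
grasp_force: 39.2
```

Call:
carry_out(
  rows=[
    [[-2, 0, -9, 0], [-3, 0, -9, 0], [-2, 0, -9, 0], [-1, 0, -9, 0], [-1, 0, -9, 0], [-1, 0, -7, 0], [0, 0, -5, 0], [0, 0, -4, 0], [0, 0, -2, 0], [0, 0, 0, 0], [0, 0, 0, 0]],
  ],
)

```text
clock: 45.1
tool_pos: [0.3912, -0.2596, 0.2369]
eef_rot: [-0.0, -0.689, 0.725, -0.0]
force: [-10.3, 14.3, 46.3]
gripper_width: 0.123
grasp_force: 44.5
```

Call:
carry_out(
  rows=[
    [[0, 0, 2, 0], [0, 0, 2, 0], [0, 0, 0, 0], [0, 0, 0, 0]],
  ],
)

```text
clock: 45.5
tool_pos: [0.3912, -0.2597, 0.2374]
eef_rot: [-0.0, -0.688, 0.726, 0.0]
force: [0.5, 3.0, 3.8]
gripper_width: 0.122
grasp_force: 40.1
```

Run:
```python
from h import *
s=status.sense();print(s['tool_pos'],s['force'])
w=imaging.snapshot("wrist"); cv2.imwrite("pics/w12.png",w); sc=imaging.snapshot("side");cv2.imwrite("pics/side12.png",sc)
# compare lid front edge position in wrist: profile along box x across lid edge, z=.08
c=cam('wrist',s); g=cv2.cvtColor(w,cv2.COLOR_BGR2GRAY)
b=np.array([.510,-.266]);R=np.array([[.9986,.0528],[-.0528,.9986]])
xs=np.arange(-.13,-.06,.004)
for y in(-.11,-.09,-.07,-.05):
    p=proj(c,[[*(b+R@np.array([x,y])),.08] for x in xs]).round().astype(int); print(y,[(int(round(x*1000)),int(g[v,u])) for x,(u,v) in zip(xs,p) if 0<=u<512 and 0<=v<384])
```

```text
[ 0.39123895 -0.25966028  0.2374483 ] [0.52837383 3.01237122 3.83280658]
-0.11 [(-130, 29), (-126, 28), (-122, 21), (-118, 24), (-114, 26), (-110, 25), (-106, 29), (-102, 26), (-98, 21), (-94, 98), (-90, 98), (-86, 98), (-82, 71), (-78, 129), (-74, 133), (-70, 135), (-66, 131), (-62, 128)]
-0.09 [(-130, 26), (-126, 25), (-122, 28), (-118, 25), (-114, 31), (-110, 24), (-106, 22), (-102, 29), (-98, 31), (-94, 100), (-90, 96), (-86, 99), (-82, 72), (-78, 123), (-74, 130), (-70, 133), (-66, 131), (-62, 135)]
-0.07 [(-130, 34), (-126, 31), (-122, 35), (-118, 35), (-114, 35), (-110, 38), (-106, 30), (-102, 27), (-98, 38), (-94, 102), (-90, 101), (-86, 99), (-82, 71), (-78, 123), (-74, 131), (-70, 133), (-66, 136), (-62, 138)]
-0.05 [(-130, 34), (-126, 56), (-122, 179), (-118, 197), (-114, 111), (-110, 98), (-106, 99), (-102, 97), (-98, 93), (-94, 117), (-90, 115), (-86, 117), (-82, 87), (-78, 121), (-74, 137), (-70, 137), (-66, 136), (-62, 137)]
```

Call:
carry_out(
  rows=[
    [[0, 0, 0, 0], [0, 0, 0, 0], [0, 0, 0, 0], [0, 0, 0, 0]],
  ],
  fingers=0.6,
)

```text
clock: 46.0
tool_pos: [0.3913, -0.2597, 0.2375]
eef_rot: [-0.0, -0.688, 0.726, 0.0]
force: [-1.1, -0.1, -1.0]
gripper_width: 0.399
grasp_force: 0.0
```

Call:
carry_out(
  rows=[
    [[0, 0, 20, 0], [0, 0, 30, 0], [0, 0, 35, 0], [0, 0, 35, 0], [10, 0, 40, 0], [14, 1, 40, 0], [14, 1, 37, 0.053], [0, 0, 0, 0], [0, 0, 0, 0]],
  ],
  fingers=0,
)

```text
clock: 46.9
tool_pos: [0.4295, -0.2575, 0.475]
eef_rot: [0.0, -0.707, 0.707, -0.0]
force: [-0.9, -0.5, -1.5]
gripper_width: 0.996
grasp_force: 0.0
```

Run:
```python
from h import *
s=status.sense();print(s['tool_pos'],s['eef_rot'].round(4)); s2=np.load('s2.npy',allow_pickle=True).item()
w=imaging.snapshot("wrist"); cv2.imwrite("pics/w13.png",w); a=cv2.imread("pics/w2.png")
c2,c=cam('wrist',s2),cam('wrist',s)
# template match bar and lid-panel corners between w2 and w13; compare with predicted shifts for z fixed
for nm,X in(('barL',[.393,-.205,.078]),('barR',[.387,-.315,.078]),('frontL',[.4356,-.1349,.08]),('frontR',[.4231,-.3894,.08]),('backR',[.5839,-.3982,.08])):
    p2,p=proj(c2,X)[0],proj(c,X)[0]; x,y=p2.round().astype(int)
    x0,y0=max(0,x-12),max(0,y-12); t=a[y0:y+12,x0:x+12]
    r=cv2.matchTemplate(w,t,cv2.TM_CCOEFF_NORMED); X0,Y0=int(round(p[0]-p2[0]+x0)),int(round(p[1]-p2[1]+y0))
    sub=r[max(0,Y0-15):Y0+16,max(0,X0-15):X0+16]; _,v,_,l=cv2.minMaxLoc(sub)
    print(nm,'pred',(p-p2).round(2),'meas',(l[0]+max(0,X0-15)-x0,l[1]+max(0,Y0-15)-y0),round(v,3), 'px shift per +5mm z', (proj(c,np.array(X)+[0,0,.005])[0]-p).round(2))
b=proj(c,[.4739,-.4196,.127])[0]; g=cv2.cvtColor(w,cv2.COLOR_BGR2GRAY); print('ball',b, proj(c2,[.4739,-.4196,.127])[0])
```

```text
[ 0.4295442  -0.25754711  0.47497068] [ 5.000e-04 -7.070e-01  7.072e-01 -3.000e-04]
barL pred [0.7  0.25] meas (np.int64(1), np.int64(0)) 0.991 px shift per +5mm z [0.33 1.26]
barR pred [0.79 0.47] meas (np.int64(1), np.int64(0)) 0.986 px shift per +5mm z [0.46 0.24]
frontL pred [0.7  0.11] meas (np.int64(1), np.int64(0)) 0.995 px shift per +5mm z [-0.06  1.75]
frontR pred [0.94 0.64] meas (np.int64(1), np.int64(1)) 0.995 px shift per +5mm z [ 0.07 -0.7 ]
backR pred [1.4  0.61] meas (np.int64(1), np.int64(1)) 0.988 px shift per +5mm z [-1.92 -0.78]
ball [212.81040243  12.80617337] [211.60326859  11.94278243]
```

Run:
```python
from h import *
c=cam("side"); print(plane(c,[(425,197),(392,180),(385,140),(420,155)],0.).round(3), plane(c,[(425,160),(395,150)],.12).round(3))
```

```text
[[ 0.285 -0.673  0.   ]
 [ 0.47  -0.642  0.   ]
 [ 0.84  -0.918  0.   ]
 [ 0.607 -0.961  0.   ]] [[ 0.387 -0.744  0.12 ]
 [ 0.528 -0.69   0.12 ]]
```

Call:
carry_out(
  rows=[
    [[-2, -27, 0, -0.009], [-2, -27, -5, -0.009], [-2, -27, -15, -0.009], [-2, -27, -15, -0.009], [-1, -27, -20, -0.009], [0, -28, -20, -0.008], [0, 0, 0, 0], [0, 0, 0, 0]],
  ],
  fingers=1,
)

```text
clock: 47.75
tool_pos: [0.4197, -0.421, 0.3976]
eef_rot: [-0.001, -0.688, 0.726, 0.002]
force: [-0.3, -0.3, 0.6]
gripper_width: -0.001
grasp_force: 0.0
```

Run:
```python
from h import *
s=status.sense();print(s['tool_pos'],s['gripper_width']);c=cam('wrist',s)
w=imaging.snapshot("wrist"); cv2.imwrite("pics/w14.png",w); g=cv2.GaussianBlur(cv2.cvtColor(w,cv2.COLOR_BGR2GRAY),(5,5),0)
p=proj(c,[.4739,-.4196,.127])[0];print(p)
m=(g<45).astype(np.uint8); x,y=p.astype(int)
for v in range(max(0,y-40),y+41,8): print(v,[int(k) for k in g[v,x-48:x+49:6]])
ci=cv2.HoughCircles(g[max(0,y-60):y+60,x-60:x+60],cv2.HOUGH_GRADIENT,1,30,param1=80,param2=14,minRadius=8,maxRadius=25); 
if ci is not None:
    for a in ci[0][:4]: q=(a[0]+x-60,a[1]+max(0,y-60)); print(q,a[2],plane(c,[q],.127).round(4))
```

```text
[ 0.41973873 -0.42096608  0.39759252] -0.0013742324410170187
[195.16104934 199.14957912]
159 [130, 90, 91, 92, 93, 93, 94, 93, 93, 93, 92, 90, 139, 174, 178, 74, 38]
167 [173, 177, 175, 176, 171, 175, 179, 178, 177, 177, 176, 88, 120, 122, 130, 79, 39]
175 [169, 174, 176, 135, 104, 106, 90, 112, 179, 178, 163, 86, 119, 118, 118, 75, 43]
183 [170, 176, 175, 155, 104, 123, 123, 81, 111, 118, 120, 88, 121, 120, 118, 83, 45]
191 [162, 174, 175, 171, 106, 113, 113, 60, 59, 58, 79, 92, 124, 174, 175, 109, 140]
199 [144, 174, 174, 175, 129, 123, 67, 72, 74, 66, 62, 106, 136, 141, 142, 140, 140]
207 [125, 124, 125, 125, 127, 126, 96, 75, 74, 71, 82, 126, 126, 126, 125, 124, 123]
215 [171, 172, 174, 175, 175, 175, 175, 175, 166, 176, 176, 174, 174, 174, 173, 172, 170]
223 [173, 176, 176, 177, 179, 177, 176, 178, 180, 180, 180, 179, 177, 174, 173, 173, 172]
231 [176, 176, 175, 175, 178, 180, 181, 180, 180, 181, 180, 179, 177, 176, 175, 174, 171]
239 [253, 253, 254, 254, 254, 254, 254, 254, 254, 254, 254, 254, 254, 254, 254, 160, 152]
(np.float64(195.5), np.float64(198.5)) 14.4 [[ 0.4735 -0.4202  0.127 ]]
(np.float64(196.5), np.float64(166.5)) 13.2 [[ 0.4693 -0.4487  0.127 ]]
```

Call:
carry_out(
  rows=[
    [[0, 0, -25, 0], [0, 0, -25, 0], [0, 0, -25, 0], [0, 0, -20, 0], [0, 0, -15, 0], [0, 0, 0, 0], [10, 0, 0, 0], [8, -1, 0, 0], [6, 0, 0, 0], [6, 0, 0, 0], [6, -1, 0, 0], [6, 0, 0, 0], [6, 0, 0, 0], [6, -1, 0, 0], [6, 0, 0, 0], [0, 0, 0, 0]],
  ],
)

```text
clock: 49.4
tool_pos: [0.4815, -0.4237, 0.2895]
eef_rot: [0.0, -0.688, 0.725, -0.0]
force: [0.2, -0.3, -0.1]
gripper_width: -0.0
grasp_force: 0.0
```

Call:
carry_out(
  rows=[
    [[5, 0, 0, 0], [5, -1, 0, 0], [5, 0, 0, 0], [4, 0, 0, 0], [0, 0, 0, 0], [0, 0, 0, 0]],
  ],
)

```text
clock: 50.0
tool_pos: [0.4998, -0.4247, 0.2898]
eef_rot: [0.0, -0.688, 0.726, -0.0]
force: [-0.6, 1.1, -0.4]
gripper_width: -0.001
grasp_force: 0.0
```

Call:
carry_out(
  rows=[
    [[3, 0, 0, 0], [3, 0, 0, 0], [2, 0, 0, 0], [2, 0, 0, 0], [0, 0, 0, 0], [0, 0, 0, 0]],
  ],
)

```text
clock: 50.6
tool_pos: [0.5069, -0.4248, 0.2894]
eef_rot: [-0.002, -0.688, 0.726, 0.003]
force: [-12.6, -0.4, 5.7]
gripper_width: 0.004
grasp_force: 6.2
```

Hit the stop (12.6 N). Back off, rise and check the ball.

Call:
carry_out(
  rows=[
    [[-10, 0, 0, 0], [-20, 0, 0, 0], [-20, 1, 0, 0], [-20, 1, 20, 0], [-17, 1, 30, 0], [0, 0, 30, 0], [0, 0, 30, 0], [0, 0, 0, 0], [0, 0, 0, 0]],
  ],
)

```text
clock: 51.5
tool_pos: [0.4226, -0.4216, 0.4007]
eef_rot: [0.001, -0.688, 0.726, -0.001]
force: [-0.4, -0.1, -0.3]
gripper_width: -0.003
grasp_force: 0.0
```

Run:
```python
from h import *
s=status.sense();print(s['tool_pos'],s['force']);c=cam('wrist',s)
w=imaging.snapshot("wrist"); cv2.imwrite("pics/w15.png",w); g=cv2.GaussianBlur(cv2.cvtColor(w,cv2.COLOR_BGR2GRAY),(5,5),0)
p=proj(c,[.5305,-.4232,.132])[0];print(p); x,y=p.astype(int);x0,y0=max(0,x-60),max(0,y-60)
ci=cv2.HoughCircles(g[y0:y+60,x0:x+60],cv2.HOUGH_GRADIENT,1,20,param1=80,param2=12,minRadius=8,maxRadius=22)
if ci is not None:
    for a in ci[0][:4]: q=(a[0]+x0,a[1]+y0); print(q,a[2],plane(c,[q],.132).round(4),g[int(q[1]),int(q[0])])
# lid still shut: front edge check
R=np.array([[.9986,.0528],[-.0528,.9986]]);b=np.array([.510,-.266])
print([(int(round(x*1000)),int(g[v,u])) for x in np.arange(-.1,-.065,.003) for u,v in [proj(c,[*(b+R@np.array([x,-.09])),.08])[0].round().astype(int)]])
```

```text
[ 0.42260001 -0.42157817  0.40071296] [-0.43883567 -0.12165748 -0.32389233]
[136.09701973 200.09713837]
(np.float64(138.5), np.float64(198.5)) 14.7 [[ 0.5281 -0.4246  0.132 ]] 59
(np.float64(180.5), np.float64(183.5)) 16.6 [[ 0.4892 -0.4362  0.132 ]] 114
[(-100, 42), (-97, 44), (-94, 71), (-91, 108), (-88, 109), (-85, 109), (-82, 72), (-79, 54), (-76, 68), (-73, 111), (-70, 114), (-67, 116)]
```

```bash
python3 -c "
from workcell import ticket; print(ticket.sign_off())"
```

```text
the job is handed in; nothing more can be done
None
```

The job is handed in at about 52 s: the film carton, black pen and green pen (the only three tools within reach) are inside the chamber, the lid is shut, and the start lever is pushed to its back stop. While closing the lid, the force read about 46 N against the closed stop before I eased off.

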